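Hang the test-tube bracket on its stand by the slot

ROBOT

A 7-joint arm with a two-finger parallel gripper is mounted at the origin on a cart in front of the work surface, level with it; the furniture and walls round the work are solid. World frame = base frame: x ahead of the robot, y to its left, z up, the work surface at z = 0. Lengths are in m, angles in rad, forces in N, time in s.
With the tool pointing down it reaches from about 0.425 to 0.875 m from the base axis. Payload 8.4 kg.
Tool frame: the origin (TCP) lies at the very end of the fingers, on their centre line; the grasp point (between the pads) lies 19 mm behind it; x points along the fingers, y is the direction in which the jaws open and shut, and the axes are right-handed (so a half turn about x gives the same grasp; the last joint's range is limited). The gripper opens to 85 mm and grips with 20 to 120 N. Pads are 22 mm wide; open, the fingers measure 114 mm over their backs; the gripper's body (76 mm by 85 mm) begins 54 mm behind the grasp point. The pads swing forward as they close: fully open they stand 13 mm farther back than shut.
Start: joints at [-1.394, 0.333, 0.04, 1.465, -0.013, 1.343, -0.059], TCP at [0.177, 0.625, 0.211] pointing down, gripper open.
Joint ranges: [-2.58, 2.58], [-0.38, 2.09], [-1.3, 1.39], [0.25, 2.4], [-1.5, 4.64], [0.08, 2.09], [-2.65, 2.65]. Speed limits (rad/s): [2.22, 2.22, 2.79, 2.79, 3.14, 3.14, 3.14].

INTERFACE

Orientations are given as [roll, pitch, yaw] about the fixed x, y, z axes, in that order (R = Rz(yaw) Ry(pitch) Rx(roll)).
In Python, from rig import get_obs, cams, order gives the robot as it stands. The module is installed in compiled form; this text tells all that it offers.
- The arm moves only by the shell command python3 -m inch 'ROWS' [OPENING] [FORCE]. ROWS is JSON, a list of rows, each a list of 6 numbers: the shift along the tool's x, y, z in cm, then the turn, a rotation vector about the tool's x, y, z in rad. A call has 1 to 5 rows; each row shifts and turns the pose as measured when the row begins, along the tool's axes as they then stand; what a row does not reach is not made up. A row lasts 1/8 s, in which the tool goes at most 62.5 mm and 10.7 degrees, less where a joint would pass 70% of its speed; a pose out of reach is approached as far as the arm can. A call with a gripper value outside its range is refused whole. OPENING is the gripper command: -1 is fully open, 1 is shut, values between are in proportion, set as the call begins (- or left out, the last holds). The fingers move at their own pace and stop on an object; FORCE is the grip in N (left out, the last holds). Time passes only in rows, so rows that do not move let the fingers close. It gives the time, the measured TCP pose, the force and the opening at its end, in the units of the state.
- get_obs(): the state, without advancing time (a new reading comes with each control period).
- cams.snapshot(name): name is "scene" or "side" or "wrist"; returns the picture (480x640x3 uint8, red, green, blue); there is no depth.
- cams.camera_model(name): a dict with "vfov" (degrees; the focal length in pixels is half the picture's height over the tangent of half this angle, whatever the lens; pixels are square), "cx", "cy" (the principal point, pixels), "position" and "attitude" of the camera in the world. Camera axes: x right, y down, z forward; pixel columns grow to the right and rows downward; lengths in m; the calibration is good to about 2 mm. The wrist camera is an equidistant fisheye: a pixel r from the principal point sees the ray r / f radians off the axis. A picture is of the moment at which its call begins: read the wrist's pose just before it. camera_model takes no time and is no camera call; for the wrist camera it gives the pose at the moment of the call.
- order.job_done(): hands the job in, once; it reports no verdict.
The state is a dict: "time": time; "joints": joint angles; "qd": joint speeds; "joint_torque": joint torques, N m; "position": TCP position; "ee_rot": TCP orientation; "wrist_force": force on the tool from outside, world axes, zero at the start; "torque": the same for the moment, N m; "finger_gap": opening from 0.0 (shut) to 1.0 (fully open).
Only numpy, scipy, OpenCV 4.12 (cv2) and the standard library are available. Lean on these libraries where they do the work, as an engineer would, in place of code of your own. Each camera call takes 0.05 s, during which the arm holds its last target.

TASK

Hang the white test-tube bracket on the headed pin of the bench stand: lead the open side of its slot over the pin between the pin's head and the panel, then let the bracket down until the pin sits in the closed top end of the slot. It must hang there upright and still, its notched shelf facing away from the panel, with the gripper let go; don't knock over or push away the other things on the bench.

Things in the scene. Friction and masses are not known exactly. Their poses are not given: they have to be found in the camera images.
- bracket_tab (a point): Centre of the grey grip tab on top of the loose white bracket: 16 mm thick (x), 60 wide (y), 32 high (z); pinch it across x. Axes: z up; x to the bracket's back; y along the plate, towards the slot's open side. The plate below it is 8 mm thick and 90 mm wide (y +-45).
- bracket_seat (a point): Where the pin's axis lies when the bracket hangs: 66 mm straight below bracket_tab, mid-plate, same axes. Here the slot is a closed notch 18 mm wide (y +-9) ending 6 mm above this point. It opens down into a level mouth 22 mm high, centred 23 mm below this point, running from y = -9 mm to the plate's open edge at y = +45 mm.
- bracket_shelf (a point): Middle of the bracket's bottom shelf, 36 mm in front (-x) of the plate's middle and 4 mm above the underside; same axes. The shelf is 100 mm wide (y), 8 thick, reaches 66 mm forward of the plate's middle and has two U notches in its front edge.
- pin_mid (a point): On the axis of the fixed stand's pin, half-way between panel and head, 190 mm above the table. The pin is 12 mm thick and points along -x; y level along the panel, z up. 26 mm free between panel and head; head a disc 30 mm across, 6 thick, too big for the slot. Panel 60 mm wide, 12 thick, its top 16 mm above the pin's axis, the stand's highest part.
- hanger_stand: Fixed stand: grey foot plate 140 x 110 x 12 mm, upright metal panel, headed pin. Origin on the table, 17 mm in front (-x) of pin_mid and 190 mm lower; the pin points to -x, z up.
- tube_bracket: The loose white bracket as a whole, about 0.22 kg, 184 mm high, standing upright on its shelf; origin at its underside, mid-plate, 168 mm below bracket_tab; same axes as bracket_tab.
- mortar: Bystander: white mortar, 94 mm across, 55 high; origin at its underside.
- beaker: Bystander: glass beaker 73 x 79 x 85 mm; origin at its underside.
- dish: Bystander: closed flat petri dish, 90 mm across, 15 high; origin at its underside.
- bottle: Bystander: screw-cap bottle, 43 mm across, 86 high; origin at its underside.
Things that resemble listed ones, but are neither listed nor needed, are in the scene too. Leave any red look-alike of the tube_bracket alone.

How it is judged:
At the end, for the whole second after the job is handed in: Bracket hangs on the stand (over 0.8 N), pin in the slot's closed top: pin_mid within 7 mm of bracket_seat in the bracket's y and z, 14 mm in x; upright within 0.25 rad; shelf on the pin's side (bracket_shelf at x < 5 mm in the stand's frame); at rest (under 0.03 m/s, 0.3 rad/s) (y of pin_mid in the frame of bracket_seat between -0.007 and 0.007 m and z of pin_mid in the frame of bracket_seat between -0.007 and 0.007 m and x of pin_mid in the frame of bracket_seat between -0.014 and 0.014 m and angle between tube_bracket's own z axis and vertical below 0.25 rad and x of bracket_shelf in the frame of hanger_stand below 0.005 m and contact force between tube_bracket and hanger_stand above 0.8 N and linear speed of tube_bracket below 0.03 m/s and angular speed of tube_bracket below 0.3 rad/s); the robot touches nothing.
It fails at once if a bystander (mortar, beaker, dish or bottle) is pushed more than 40 mm or tipped over (distance of any of mortar, beaker, dish, bottle from where it was at the start of the episode above 0.04 m or angle between any of mortar, beaker, dish, bottle's own z axis and vertical above 0.5 rad).
It also fails if it takes over 45 s, if anything falls off the work surface, if the arm or the gripper's body presses on something with over 40 N, if the wrist force passes 120 N, or if a joint passes its speed limit or range.

## Working session

There is one attempt and no reset: what is moved stays moved. The work goes in short steps, Python scripts to look and compute and a shell command to move; the robot and the scene stay as the last step left them, time stands still between calls to the robot, and variables do not carry over. Pictures are saved under pics/ and viewed, and the job is handed in when it is done.

```bash
mkdir -p pics; cat > h.py <<'E'
import numpy as np,cv2
from rig import get_obs,cams,order
from scipy.spatial.transform import Rotation as Ro
def snap(n,f):
    im=cams.snapshot(n); cv2.imwrite('pics/'+f,im[:,:,::-1]); return im
E
python3 - <<'E'
from h import *
o=get_obs();print(o)
for n in("scene","side","wrist"):
    print(n,cams.camera_model(n)); snap(n,n+'0.png')
E
```

```text
{'time': 0.0, 'joints': array([-1.39420157,  0.33388139,  0.03983105,  1.46627062, -0.01338885,
        1.34330886, -0.05853135]), 'qd': array([ 0.0003462 , -0.00043177, -0.00153609, -0.0001608 ,  0.00035654,
        0.00120998, -0.00019511]), 'joint_torque': array([-3.15410007e-04, -6.58555984e+01,  1.36483379e+00, -4.05566955e+01,
        1.67090271e-02,  1.25707767e-02, -8.25293455e-05]), 'position': array([0.17687682, 0.62496012, 0.2100401 ]), 'ee_rot': array([-1.50538547,  1.56919352, -1.78118587]), 'wrist_force': array([-0.11029354, -0.20105819, -0.09829805]), 'torque': array([2.77883213e-02, 2.31093824e-02, 6.93008627e-05]), 'finger_gap': 1.0006170242491674}
scene {'vfov': 47.25990091115596, 'cx': 316.1686643637553, 'cy': 238.90902578255577, 'position': array([-0.03253595, -0.80393117,  0.88308704]), 'attitude': array([-2.23277829, -0.01053487, -0.63822781])}
side {'vfov': 45.001376231510356, 'cx': 312.02896470061097, 'cy': 237.40609084890045, 'position': array([0.52046931, 1.04501349, 0.61791334]), 'attitude': array([-1.97955101e+00,  2.19957274e-03, -3.13985456e+00])}
wrist {'vfov': 65.70646984690485, 'cx': 314.905393419579, 'cy': 245.60449939294585, 'position': array([0.10804163, 0.6446028 , 0.37227171]), 'attitude': array([2.85495140e+00, 6.05666459e-04, 1.29337210e+00])}
```

View pics/scene0.png

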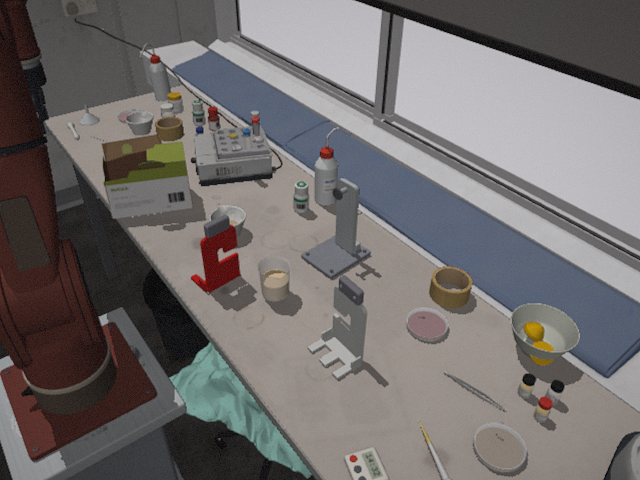

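View pics/side0.png

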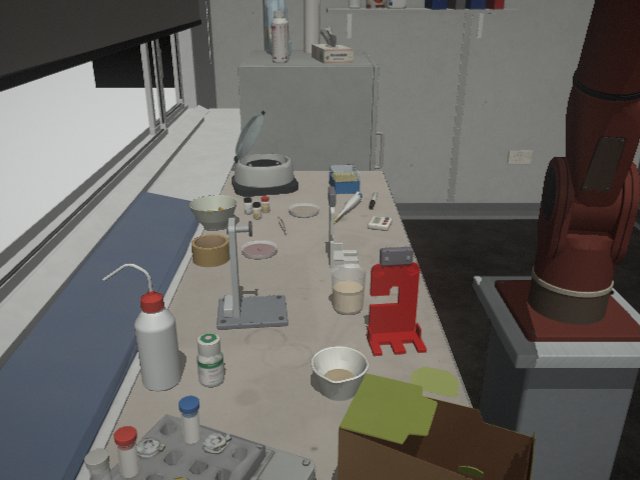

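View pics/wrist0.png

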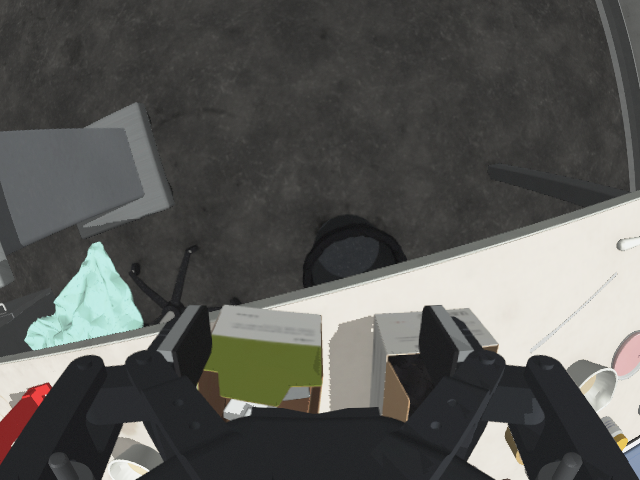

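```bash
python3 - <<'E'
import cv2
a=cv2.imread('pics/scene0.png')[165:385,290:480]
b=cv2.imread('pics/side0.png')[180:340,190:380]
cv2.imwrite('pics/z1.png',cv2.resize(a,None,fx=2.7,fy=2.7,interpolation=2))
cv2.imwrite('pics/z2.png',cv2.resize(b,None,fx=3.7,fy=3.7,interpolation=2))
E
```

```text
(no output)
```

View pics/z1.png

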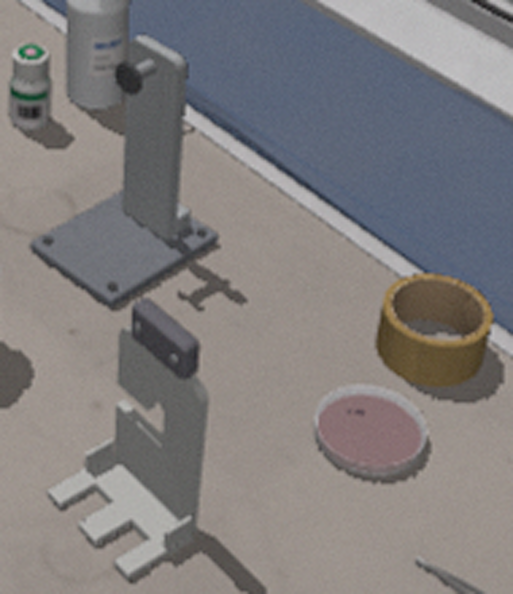

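View pics/z2.png

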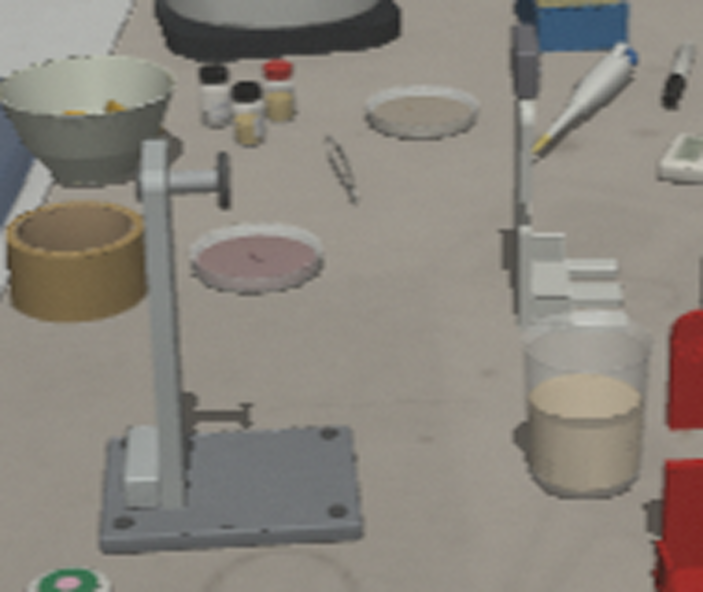

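```bash
python3 - <<'E'
import cv2
a=cv2.imread('pics/scene0.png'); b=cv2.imread('pics/side0.png')
def z(im,x,y,w,h,f,n): cv2.imwrite('pics/'+n,cv2.resize(im[y:y+h,x:x+w],None,fx=f,fy=f,interpolation=cv2.INTER_CUBIC))
z(a,300,265,80,115,5,'c1.png'); z(a,295,170,85,110,5,'c2.png')
z(b,210,215,90,120,5,'c3.png'); z(b,310,180,60,95,6,'c4.png')
E
```

```text
(no output)
```

View pics/c1.png

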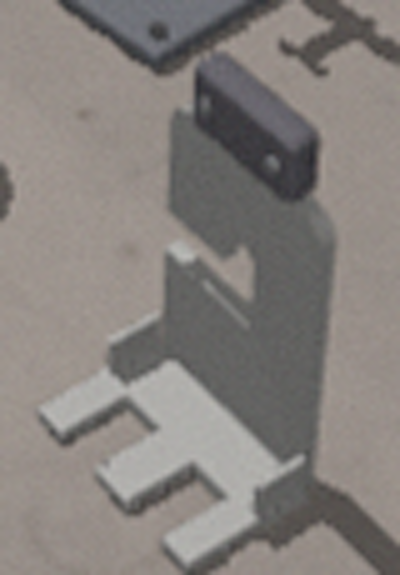

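View pics/c2.png

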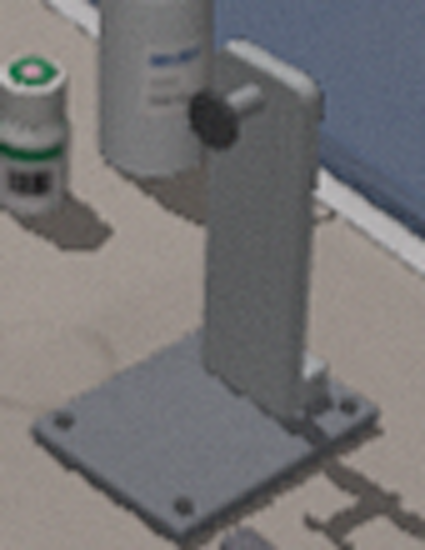

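View pics/c3.png

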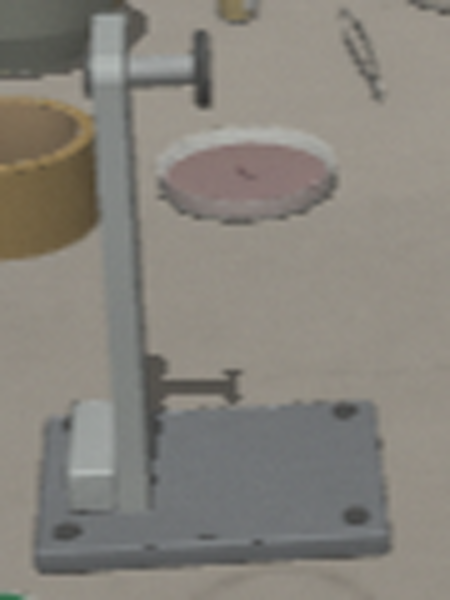

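View pics/c4.png

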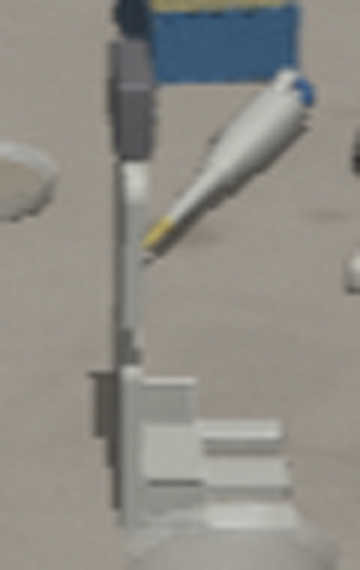

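```bash
cat >> h.py <<'E'
def ray(n,p,m=None):
    m=m or cams.camera_model(n); f=240/np.tan(np.radians(m['vfov']/2))
    d=np.array([(p[0]-m['cx'])/f,(p[1]-m['cy'])/f]); 
    if n=='wrist':
        r=np.hypot(*d); v=np.array([*(d/r*np.sin(r)),np.cos(r)]) if r>1e-9 else np.array([0,0,1.])
    else: v=np.array([*d,1.])
    v=Ro.from_euler('xyz',m['attitude']).apply(v); return np.array(m['position']),v/np.linalg.norm(v)
def plane(n,p,z,m=None):
    c,v=ray(n,p,m); return c+v*(z-c[2])/v[2]
def tri(*r):
    A=0;b=0
    for c,v in r:
        P=np.eye(3)-np.outer(v,v);A=A+P;b=b+P@c
    x=np.linalg.solve(A,b); return x,[np.linalg.norm(np.cross(x-c,v)) for c,v in r]
E
python3 - <<'E'
from h import *
np.set_printoptions(precision=4,suppress=True)
C=lambda o,s,p:(o[0]+(p[0]+.5)/s-.5,o[1]+(p[1]+.5)/s-.5)
c1=lambda p:C((300,265),5,p);c2=lambda p:C((295,170),5,p);c3=lambda p:C((210,215),5,p);c4=lambda p:C((310,180),6,p)
print('tabtop');T=[plane('scene',c1(p),.184) for p in[(205,75),(303,143),(320,125),(218,53)]];print(np.array(T),np.mean(T,0))
print('shelf');S=[plane('scene',c1(p),.008) for p in[(40,410),(165,545)]];print(np.array(S))
print('foot');F=[plane('scene',c2(p),.012) for p in[(33,430),(182,533),(378,408)]];print(np.array(F))
print(np.array([plane('side',c3(p),.012) for p in[(40,552),(388,538),(375,403),(48,420)]]))
for a,b in[((214,120),(203,68)),((255,95),(128,69))]:
    print(tri(ray('scene',c2(a)),ray('side',c3(b))), plane('scene',c2(a),.19),plane('side',c3(b),.19))
print('tab side',plane('side',c4((132,62)),.184),tri(ray('scene',c1((262,98))),ray('side',c4((132,62)))))
print('shelf side',[plane('side',c4(p),.008) for p in[(282,428),(297,518)]])
s0=plane('scene',(302.+0,0),.0)
print('beaker',plane('scene',(274,297),0),plane('side',(349,310),0));print('dish',plane('scene',(427,326),.01))
print('bottle',plane('scene',(301,210),0));print('mortar',plane('scene',(230,238),0))
E
```

```text
tabtop
[[ 0.4707 -0.2156  0.184 ]
 [ 0.4767 -0.2659  0.184 ]
 [ 0.4881 -0.2622  0.184 ]
 [ 0.4825 -0.2087  0.184 ]] [ 0.4795 -0.2381  0.184 ]
shelf
[[ 0.4132 -0.1887  0.008 ]
 [ 0.4125 -0.2739  0.008 ]]
foot
[[ 0.5704  0.056   0.012 ]
 [ 0.5835 -0.048   0.012 ]
 [ 0.7211 -0.0315  0.012 ]]
[[ 0.7078  0.0757  0.012 ]
 [ 0.5723  0.0656  0.012 ]
 [ 0.5824 -0.043   0.012 ]
 [ 0.7202 -0.0286  0.012 ]]
(array([0.6428, 0.0128, 0.1906]), [np.float64(0.00041181543822810593), np.float64(0.00041181543822816556)]) [0.6439 0.0137 0.19  ] [0.6425 0.012  0.19  ]
(array([0.6708, 0.0171, 0.1918]), [np.float64(3.0574920346016976e-05), np.float64(3.057492034589406e-05)]) [0.6726 0.0192 0.19  ] [0.6714 0.0129 0.19  ]
tab side [ 0.4782 -0.2342  0.184 ] (array([ 0.4791, -0.2379,  0.1834]), [np.float64(0.0011610994149483151), np.float64(0.0011610994149481213)])
shelf side [array([ 0.4122, -0.2773,  0.008 ]), array([ 0.4121, -0.1922,  0.008 ])]
beaker [ 0.4416 -0.0173  0.    ] [ 0.4467 -0.0013  0.    ]
dish [ 0.6542 -0.2949  0.01  ]
bottle [0.6942 0.2317 0.    ]
mortar [0.4694 0.2358 0.    ]
```

```bash
cat >> h.py <<'E'
np.set_printoptions(precision=4,suppress=True)
def go(p,R=None):
    """shift (cm, tool axes) and rotvec (tool) to reach world p, R; path frozen in present tool axes"""
    o=get_obs(); R0=Ro.from_euler('xyz',o['ee_rot'])
    s=R0.inv().apply(np.array(p)-o['position'])*100
    rv=(R0.inv()*R).as_rotvec() if R is not None else np.zeros(3)
    print('t',o['time'],'pos',o['position'],'shift cm',s,'rv',rv,'F',o['wrist_force'],'gap',o['finger_gap'])
def down(yaw): # tool x down, tool y along world direction yaw
    x=np.array([0,0,-1.]);y=np.array([np.cos(yaw),np.sin(yaw),0]);return Ro.from_matrix(np.c_[x,y,np.cross(x,y)])
E
python3 - <<'E'
from h import *
o=get_obs();print(Ro.from_euler('xyz',o['ee_rot']).as_matrix())
for y in(0.03,np.pi+.03): go((.46,.10,.36),down(y))
E
```

```text
[[-0.0003  0.2723  0.9622]
 [-0.0012  0.9622 -0.2723]
 [-1.     -0.0013  0.0001]]
t 0.15 pos [0.1769 0.6251 0.2102] shift cm [-14.9219 -42.8322  41.5385] rv [1.265  0.0009 0.0011] F [ 0.0961  0.655  -0.5515] gap 1.0006668647610208
t 0.15 pos [0.1769 0.6251 0.2102] shift cm [-14.9219 -42.8322  41.5385] rv [-1.8766 -0.0012  0.0009] F [ 0.0961  0.655  -0.5515] gap 1.0006668647610208
```

```bash
python3 -m inch '[[-6,0,0,0,0,0],[-6,0,1,0,0,0],[-3,0,5,0.09,0,0],[0,0,6,0.1,0,0],[0,0,6,0.1,0,0]]' - 40; python3 -m inch '[[0,-1,6,0.1,0,0],[0,-1,6,0.1,0,0],[0,-1,6,0.1,0,0],[0,-1,6,0.1,0,0],[0,-1,6,0.1,0,0]]'
python3 - <<'E'
from h import *
go((.479,-.235,.30),down(.03))
E
```

```text
time: 0.78
position: [0.3419, 0.5615, 0.362]
ee_rot: [-1.53, 1.565, -2.091]
wrist_force: [1.3, -0.1, 0.2]
finger_gap: 0.997
time: 1.4
position: [0.5266, 0.3131, 0.3599]
ee_rot: [-1.0, 1.561, -2.079]
wrist_force: [0.4, 0.2, 1.1]
finger_gap: 1.003
t 1.4 pos [0.5266 0.3131 0.3599] shift cm [  6.474  -30.0348  46.0293] rv [0.462  0.007  0.0068] F [0.3607 0.2471 1.0615] gap 1.0032676937031844
```

```bash
python3 -m inch '[[0,-3,5.4,0.1,0,0],[0,-3,5.4,0.1,0,0],[0,-3,5.4,0.1,0,0],[0,-2.5,5.5,0.1,0,0],[0,-2.5,5.5,0.06,0,0]]'; python3 - <<'E'
from h import *
go((.479,-.235,.30),down(.03))
E
```

```text
time: 2.02
position: [0.4688, 0.0078, 0.3608]
ee_rot: [-0.554, 1.558, -2.114]
wrist_force: [0.8, -0.7, 0.7]
finger_gap: 1.001
t 2.025 pos [0.4688 0.0078 0.3608] shift cm [ 6.3389  0.7856 24.2195] rv [-0.0188  0.011   0.0069] F [ 0.8348 -0.7106  0.7055] gap 1.0007628801259494
```

```bash
python3 -m inch '[[0,0.1,6,0,0.011,0.007],[0,0.2,6,0,0,0],[0,0.2,6,0,0,0],[0,0,0,0,0,0],[0,0,0,0,0,0]]'; python3 - <<'E'
from h import *
print(cams.camera_model('wrist'));im=snap('wrist','w1.png')
go((.479,-.235,.30),down(.03))
E
```

```text
time: 2.65
position: [0.4721, -0.1825, 0.3616]
ee_rot: [2.409, 1.566, 0.842]
wrist_force: [0.3, 0.4, -0.4]
finger_gap: 0.997
{'vfov': 65.70646984690485, 'cx': 314.905393419579, 'cy': 245.60449939294585, 'position': array([ 0.4715, -0.1114,  0.524 ]), 'attitude': array([ 2.8595, -0.0035,  0.0021])}
t 2.7 pos [ 0.472  -0.1828  0.3616] shift cm [6.15   0.6649 5.2413] rv [-0.0264 -0.0031 -0.0032] F [-0.5162 -0.3603 -0.5017] gap 0.9993841754365133
```

View pics/w1.png

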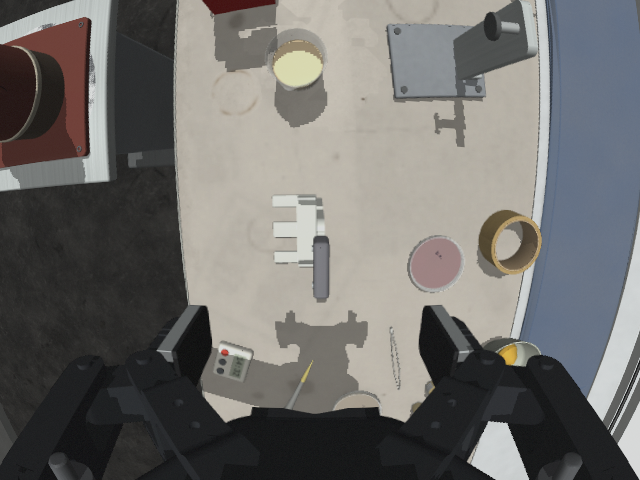

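```bash
python3 - <<'E'
from h import *
im=cv2.imread('pics/w1.png'); z=lambda x,y,w,h,f,n: cv2.imwrite('pics/'+n,cv2.resize(im[y:y+h,x:x+w],None,fx=f,fy=f,interpolation=2))
z(260,185,80,120,5,'w1a.png'); z(380,0,160,110,5,'w1b.png')
g=im[225:305,300:345].astype(int); m=((g.sum(2)<330)).astype(np.uint8)
n,l,s,c=cv2.connectedComponentsWithStats(m);k=1+np.argmax(s[1:,4]);print(s[k],c[k]+[300,225])
pts=np.argwhere(l==k)[:,::-1]+[300,225]; print(cv2.minAreaRect(pts.astype(np.float32)))
b=cv2.boxPoints(cv2.minAreaRect(pts.astype(np.float32)))
print(np.array([plane('wrist',p,.184) for p in b]))
E
```

```text
[ 12  11  18  65 325] [321.7692 259.6215]
((320.5, 268.0), (64.0, 17.0), 90.0)
[[ 0.47   -0.2009  0.184 ]
 [ 0.4861 -0.2009  0.184 ]
 [ 0.4871 -0.2672  0.184 ]
 [ 0.47   -0.2671  0.184 ]]
```

View pics/w1a.png

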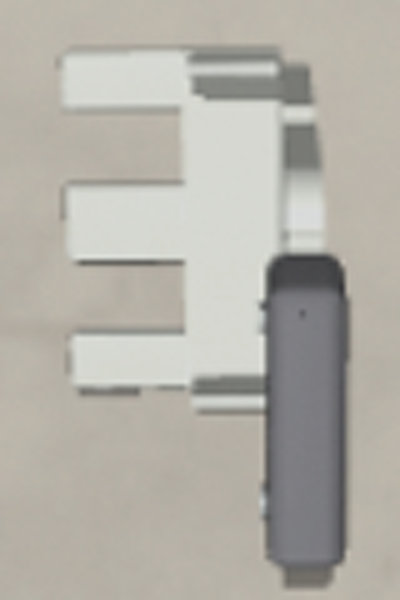

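View pics/w1b.png

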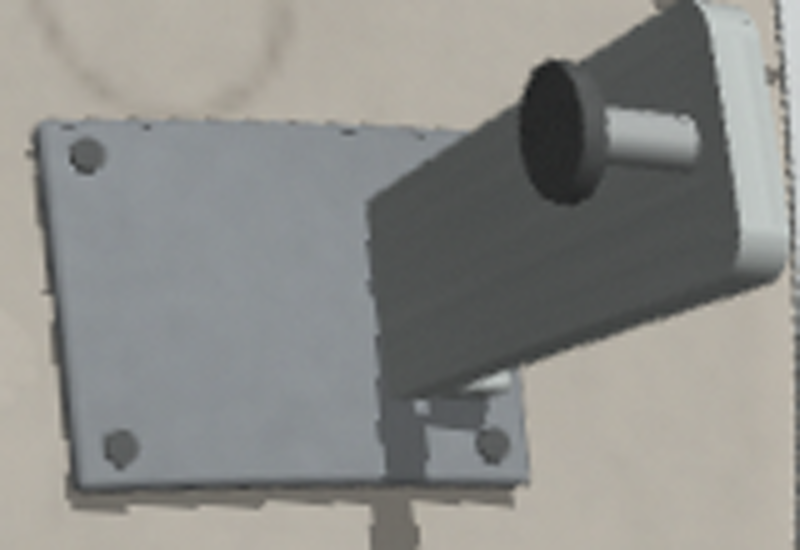

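```bash
python3 - <<'E'
from h import *
W=lambda p:(260+(p[0]+.5)/5-.5,185+(p[1]+.5)/5-.5); V=lambda p:(380+(p[0]+.5)/5-.5,(p[1]+.5)/5-.5)
print([plane('wrist',W(p),.184) for p in[(268,290),(345,290),(268,565),(345,565)]])
print('shelf',[plane('wrist',W(p),.008) for p in[(60,55),(72,385)]])
F=np.array([plane('wrist',V(p),.012) for p in[(37,122),(78,485),(527,482)]]);print(F, np.diff(F,axis=0))
a=plane('wrist',V((605,137)),.19);b=plane('wrist',V((697,138)),.19);print('pin',a,b,'head',plane('wrist',V((555,132)),.19))
o=get_obs();print(o['position'],cams.camera_model('wrist')['position'])
E
```

```text
[array([ 0.4712, -0.2074,  0.184 ]), array([ 0.4858, -0.2074,  0.184 ]), array([ 0.4712, -0.2645,  0.184 ]), array([ 0.4866, -0.2645,  0.184 ])]
shelf [array([ 0.4126, -0.1883,  0.008 ]), array([ 0.4135, -0.286 ,  0.008 ])]
[[ 0.5726  0.0588  0.012 ]
 [ 0.5833 -0.0473  0.012 ]
 [ 0.7201 -0.0339  0.012 ]] [[ 0.0107 -0.1061  0.    ]
 [ 0.1368  0.0134  0.    ]]
pin [0.653 0.013 0.19 ] [0.6749 0.0173 0.19  ] head [0.6417 0.0119 0.19  ]
[ 0.472  -0.1828  0.3616] [ 0.4714 -0.1117  0.524 ]
```

```bash
python3 - <<'E'
from h import *
go((.4787,-.2365,.148),down(0))
E
```

```text
t 2.7 pos [ 0.472  -0.1828  0.3616] shift cm [21.3493  0.5869  5.4382] rv [ 0.0036 -0.0031 -0.0031] F [-0.5162 -0.3603 -0.5017] gap 0.9993841754365133
```

```bash
python3 -m inch '[[3,0.6,5.4,0,-0.003,-0.003],[5,0,0.3,0,0,0],[5,0,0,0,0,0],[0,0,0,0,0,0]]'; python3 - <<'E'
from h import *
go((.4787,-.2365,.148),down(0))
E
```

```text
time: 3.2
position: [0.4813, -0.2346, 0.2282]
ee_rot: [2.45, 1.569, 0.894]
wrist_force: [0.0, 0.2, 1.0]
finger_gap: 1.0
t 3.2 pos [ 0.4813 -0.2346  0.2282] shift cm [ 8.0234 -0.277   0.196 ] rv [ 0.0151 -0.0015 -0.0012] F [0.0136 0.1535 1.0499] gap 0.99971223461614
```

```bash
python3 -m inch '[[4,-0.3,0.2,0.015,0,0],[3.5,0,0,0,0,0],[0,0,0,0,0,0]]'; python3 - <<'E'
from h import *
go((.4787,-.2365,.148),down(0)); snap('wrist','w2.png'); snap('side','s2.png')
E
```

```text
time: 3.58
position: [0.4833, -0.234, 0.1577]
ee_rot: [1.773, 1.563, 0.208]
wrist_force: [0.2, -0.2, 0.6]
finger_gap: 0.998
t 3.575 pos [ 0.4833 -0.234   0.1577] shift cm [ 0.9678 -0.4689  0.2494] rv [ 0.0064 -0.0015 -0.0073] F [ 0.2022 -0.1591  0.5823] gap 0.998372631812682
```

View pics/w2.png

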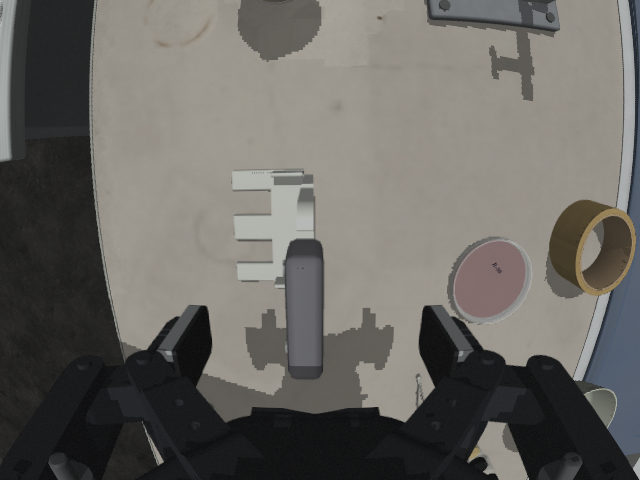

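View pics/s2.png

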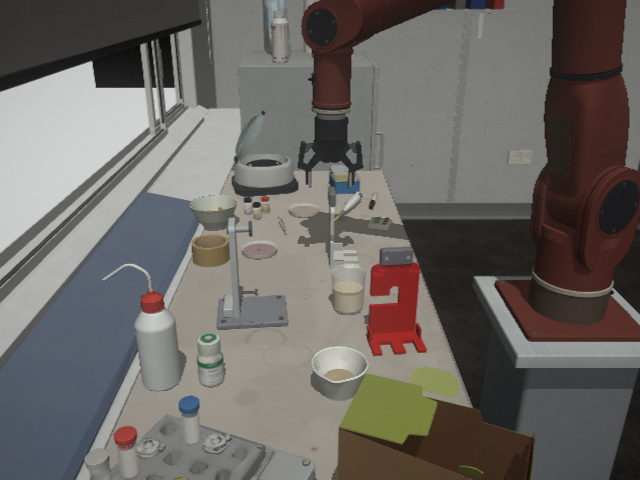

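```bash
python3 - <<'E'
from h import *
im=cv2.imread('pics/s2.png'); cv2.imwrite('pics/s2z.png',cv2.resize(im[130:280,280:390],None,fx=5,fy=4,interpolation=2))
m=cams.camera_model('side');f=240/np.tan(np.radians(m['vfov']/2))
for z in(.148,.158,.171,.184,.2):
    for x in (.4787,):
        v=Ro.from_euler('xyz',m['attitude']).inv().apply(np.array([x,-.2365,z])-m['position']);print(z,v[:2]/v[2]*f+[m['cx'],m['cy']])
E
```

```text
0.148 [331.1762 204.1466]
0.158 [331.2228 200.1361]
0.171 [331.2838 194.8873]
0.184 [331.3453 189.5982]
0.2 [331.4217 183.0326]
```

View pics/s2z.png

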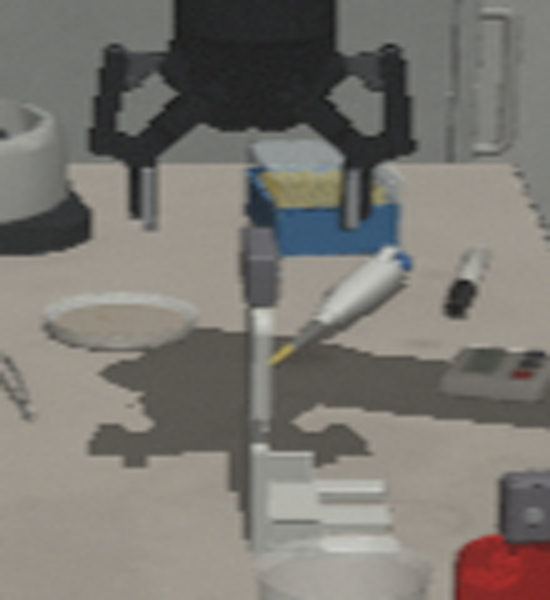

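```bash
python3 - <<'E'
from h import *
im=cv2.imread('pics/w2.png'); cv2.imwrite('pics/w2z.png',cv2.resize(im[280:420,130:330],None,fx=4,fy=4,interpolation=2))
for p in((208,307),(430,307)):
  for z in(.158,.171,.187): print(p,z,plane('wrist',p,z))
E
```

```text
(208, 307) 0.158 [ 0.4312 -0.2437  0.158 ]
(208, 307) 0.171 [ 0.4353 -0.2373  0.171 ]
(208, 307) 0.187 [ 0.4403 -0.2295  0.187 ]
(430, 307) 0.158 [ 0.5432 -0.244   0.158 ]
(430, 307) 0.171 [ 0.5384 -0.2377  0.171 ]
(430, 307) 0.187 [ 0.5325 -0.2298  0.187 ]
```

View pics/w2z.png

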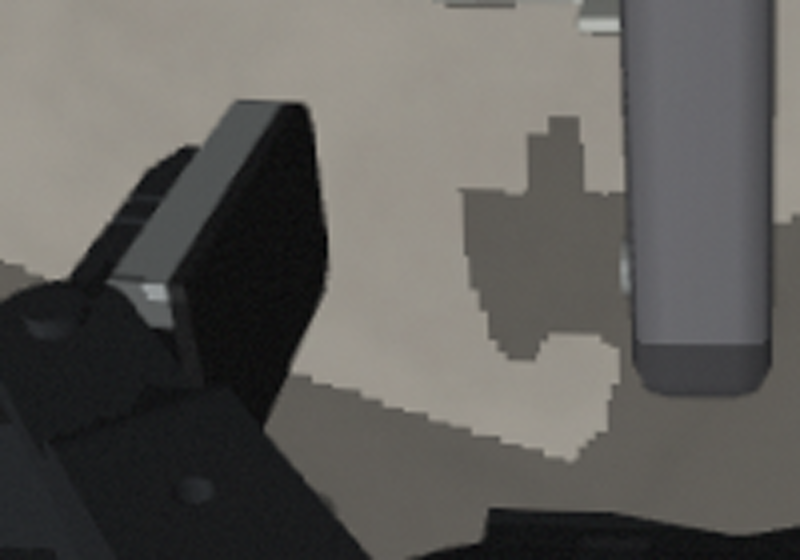

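```bash
python3 -m inch '[[1.6,-0.45,0,0.006,0,-0.007],[0,0,0,0,0,0]]'; python3 - <<'E'
from h import *
go((.4787,-.2355,.142),down(0)); im=snap('side','s3.png'); im=im[:,:,::-1];cv2.imwrite('pics/s3z.png',cv2.resize(im[130:280,280:390],None,fx=5,fy=4,interpolation=2))
E
```

```text
time: 3.92
position: [0.4819, -0.2352, 0.1458]
ee_rot: [1.628, 1.563, 0.058]
wrist_force: [-0.6, 0.3, 0.9]
finger_gap: 1.004
t 3.925 pos [ 0.4819 -0.2352  0.1458] shift cm [ 0.3748 -0.3219  0.0295] rv [ 0.0004 -0.0004 -0.0078] F [-0.6319  0.2852  0.9179] gap 1.0044966526992398
```

View pics/s3z.png

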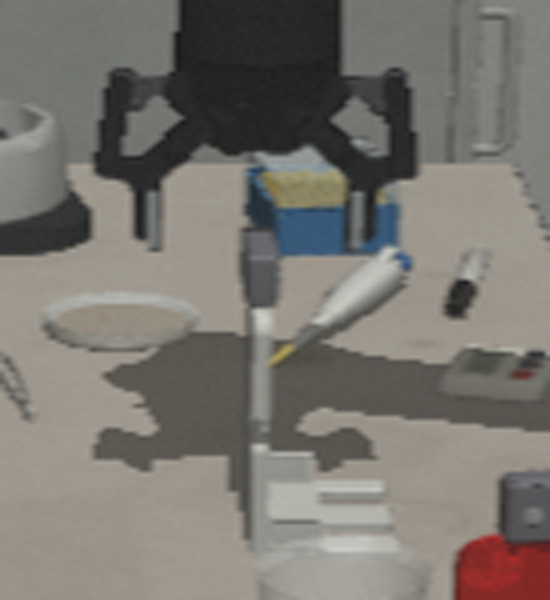

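```bash
python3 -m inch '[[1.3,-0.4,0,0,0,-0.008],[0,0,0,0,0,0]]'; python3 - <<'E'
from h import *
go((.4787,-.2355,.136),down(0))
E
python3 -m inch '[[0,0,0,0,0,0],[0,0,0,0,0,0],[0,0,0,0,0,0],[0,0,0,0,0,0],[0,0,0,0,0,0]]' 1 40
python3 - <<'E'
from h import *
go((.4787,-.2355,.136),down(0)); im=snap('side','s4.png'); im=im[:,:,::-1];cv2.imwrite('pics/s4z.png',cv2.resize(im[130:280,280:390],None,fx=5,fy=4,interpolation=2))
E
```

```text
time: 4.22
position: [0.4786, -0.2356, 0.1331]
ee_rot: [1.598, 1.57, 0.028]
wrist_force: [0.7, -0.6, -0.5]
finger_gap: 0.998
t 4.225 pos [ 0.4786 -0.2356  0.1331] shift cm [-0.2932  0.0115 -0.0092] rv [ 0.0004 -0.     -0.0012] F [ 0.6909 -0.5842 -0.461 ] gap 0.9983067706805413
time: 4.85
position: [0.479, -0.2359, 0.1335]
ee_rot: [1.417, 1.569, -0.154]
wrist_force: [0.9, -0.8, -1.7]
finger_gap: 0.18
t 4.85 pos [ 0.479  -0.2359  0.1335] shift cm [-0.2479 -0.027  -0.0373] rv [ 0.0002  0.0003 -0.0019] F [ 0.9179 -0.7772 -1.6969] gap 0.18041850501451198
```

View pics/s4z.png

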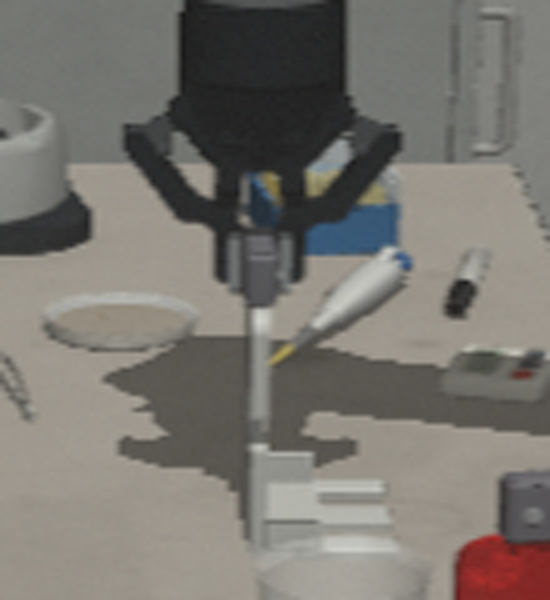

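```bash
python3 -m inch '[[-4,0,0,0,0,0],[-5,0,0,0,0,0],[-3,0,0,0,0,0],[0,0,0,0,0,0]]'; python3 - <<'E'
from h import *
go((.669,-.075,.2445),down(.1)); snap('side','s5.png'); snap('wrist','w5.png')
E
```

```text
time: 5.4
position: [0.4771, -0.2351, 0.2549]
ee_rot: [-1.782, 1.568, 2.93]
wrist_force: [-0.2, 0.5, -2.8]
finger_gap: 0.181
t 5.4 pos [ 0.4771 -0.2351  0.2549] shift cm [  1.0026  19.1904 -16.014 ] rv [-0.1001 -0.0007  0.0025] F [-0.1648  0.469  -2.8499] gap 0.18142047428211075
```

View pics/s5.png

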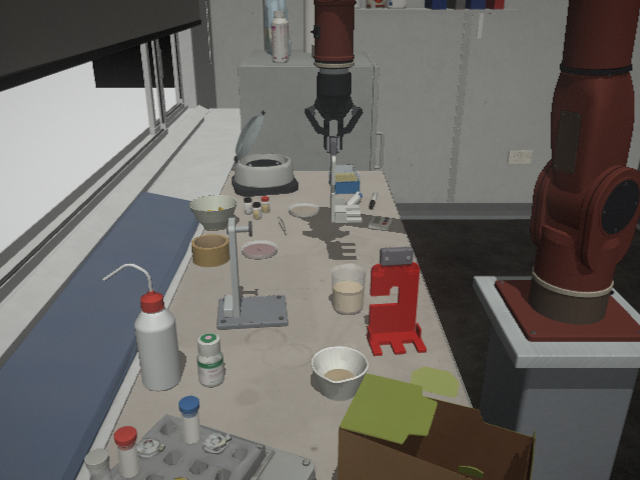

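View pics/w5.png

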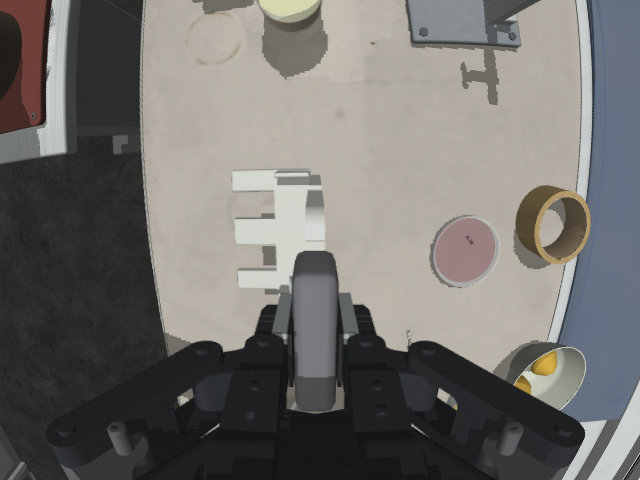

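```bash
python3 -m inch '[[0,5,-2,0,0,0],[0,5,-3,-0.03,0,0],[0,5,-3,-0.03,0,0],[0,4,-3,-0.04,0,0],[0,0,0,0,0,0]]'; python3 - <<'E'
from h import *
go((.669,-.075,.2445),down(.1))
E
```

```text
time: 6.12
position: [0.6653, -0.1169, 0.24]
ee_rot: [-1.975, 1.552, 2.838]
wrist_force: [-0.6, -0.4, -3.6]
finger_gap: 0.183
t 6.125 pos [ 0.6653 -0.1169  0.24  ] shift cm [-0.4371  0.7797 -4.1316] rv [ 0.0005 -0.0074  0.0173] F [-0.6366 -0.4076 -3.5516] gap 0.18296806523229034
```

```bash
python3 -m inch '[[-0.5,0.8,-3,0,-0.007,0.017],[0,0,-1,0,0,0],[0,0,0,0,0,0]]'; python3 - <<'E'
from h import *
go((.669,-.075,.2445),down(.1))
for n in('side','scene','wrist'):
    im=snap(n,n+'6.png')[:,:,::-1]
    if n=='side': cv2.imwrite('pics/side6z.png',cv2.resize(im[150:340,200:330],None,fx=4,fy=3.1,interpolation=2))
    if n=='scene': cv2.imwrite('pics/scene6z.png',cv2.resize(im[120:320,290:430],None,fx=4,fy=3,interpolation=2))
E
```

```text
time: 6.5
position: [0.6668, -0.0772, 0.2385]
ee_rot: [-1.471, 1.561, -2.945]
wrist_force: [-0.4, -0.4, -3.5]
finger_gap: 0.179
t 6.5 pos [ 0.6668 -0.0772  0.2385] shift cm [-0.604   0.2381 -0.1967] rv [-0.0027  0.0009  0.0096] F [-0.3582 -0.3915 -3.4963] gap 0.17915630393160015
```

View pics/side6z.png

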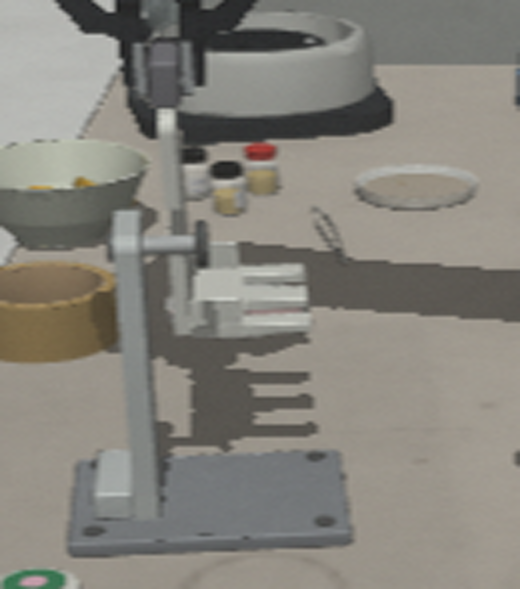

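View pics/scene6z.png

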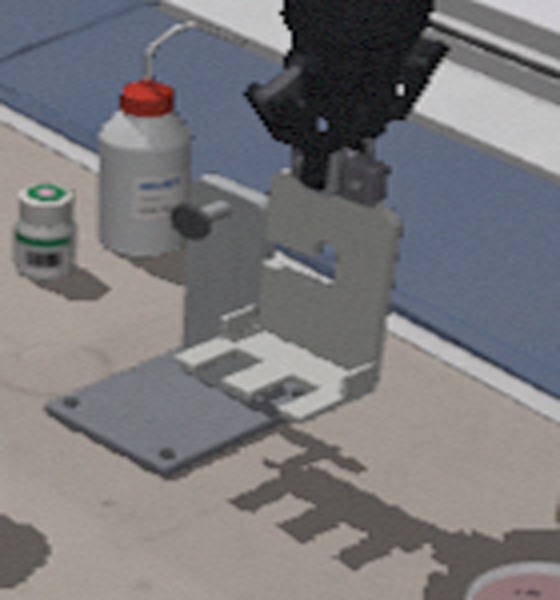

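View pics/wrist6.png

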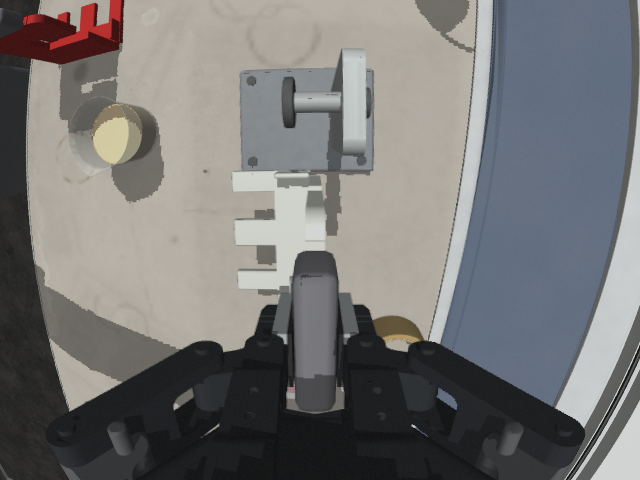

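```bash
python3 - <<'E'
from h import *
im=cv2.imread('pics/wrist6.png'); cv2.imwrite('pics/w6z.png',cv2.resize(im[30:330,220:400],None,fx=4,fy=2,interpolation=2))
o=get_obs();R=Ro.from_euler('xyz',o['ee_rot'])
for nm,p,z in(('head',(283,102),.19),('pinL',(297,102),.19),('pinR',(342,102),.19),('tabL',(295,275),.289),('tabR',(335,275),.289)):
    w=plane('wrist',p,z); print(nm,w,R.inv().apply(w-o['position']))
E
```

```text
head [0.6403 0.0127 0.19  ] [ 0.0494 -0.0175 -0.0932]
pinL [0.6482 0.0133 0.19  ] [ 0.0494 -0.0097 -0.0931]
pinR [0.6732 0.0157 0.19  ] [ 0.0492  0.0155 -0.0931]
tabL [ 0.6585 -0.0504  0.289 ] [-0.0496 -0.0063 -0.0286]
tabR [ 0.6714 -0.0491  0.289 ] [-0.0497  0.0067 -0.0286]
```

View pics/w6z.png

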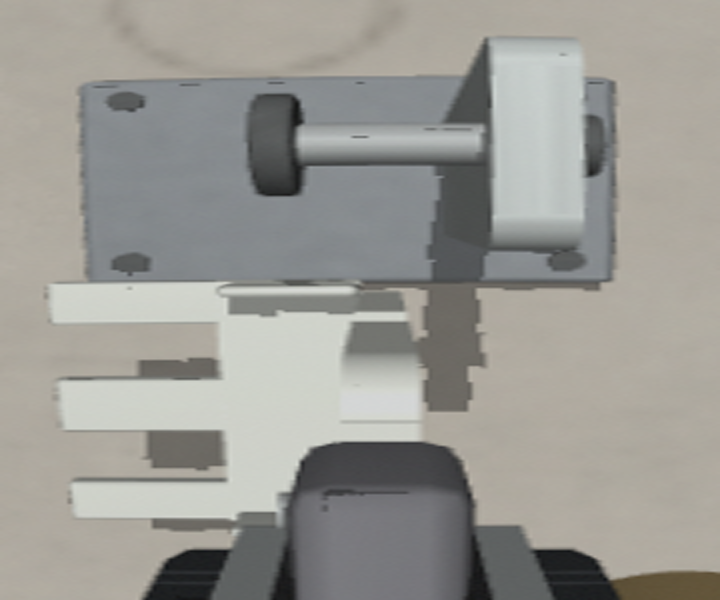

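```bash
python3 -m inch '[[-0.6,0.3,0,0,0.001,0.009],[0,0,0,0,0,0]]'; python3 - <<'E'
from h import *
go((.6607,.0151,.2445),down(.1))
E
```

```text
time: 6.9
position: [0.6702, -0.08, 0.2462]
ee_rot: [1.22, 1.569, -0.257]
wrist_force: [-0.8, 0.0, -3.0]
finger_gap: 0.179
t 6.9 pos [ 0.6702 -0.08    0.2462] shift cm [ 0.1603 -0.0544 -9.561 ] rv [-0.0065  0.0007 -0.002 ] F [-0.8031  0.0091 -2.9724] gap 0.17914798202986212
```

```bash
python3 -m inch '[[0.1,0,-2.5,-0.006,0,0],[0,0,-2.5,0,0,0],[0,0,0,0,0,0]]'; python3 - <<'E'
from h import *
go((.6607,.0151,.2445),down(.1))
im=snap('side','side7.png')[:,:,::-1];cv2.imwrite('pics/side7z.png',cv2.resize(im[150:300,200:300],None,fx=5,fy=4,interpolation=2))
im=snap('scene','scene7.png')[:,:,::-1];cv2.imwrite('pics/scene7z.png',cv2.resize(im[140:300,290:410],None,fx=5,fy=3.7,interpolation=2))
E
```

```text
time: 7.28
position: [0.6653, -0.0312, 0.2458]
ee_rot: [1.266, 1.567, -0.208]
wrist_force: [0.7, 0.0, -2.5]
finger_gap: 0.184
t 7.275 pos [ 0.6653 -0.0312  0.2458] shift cm [ 0.1236 -0.0138 -4.6495] rv [-0.0033  0.001  -0.0033] F [ 0.7149  0.0161 -2.4605] gap 0.18370315118930847
```

View pics/side7z.png

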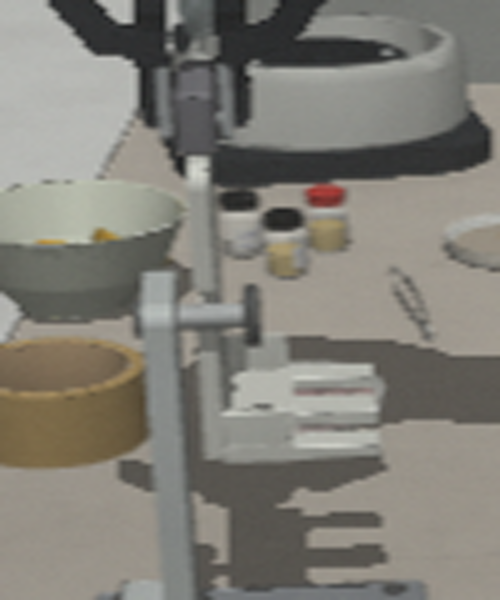

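View pics/scene7z.png

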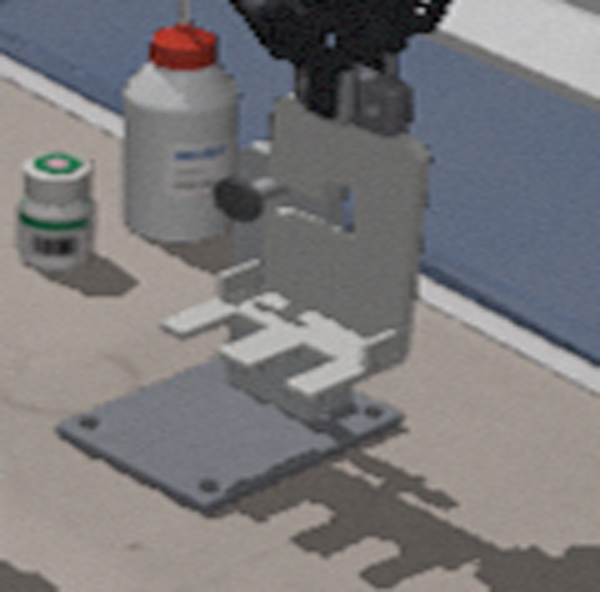

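```bash
python3 -m inch '[[0.1,0,-1.5,-0.003,0,0],[0,0,-1.5,0,0,0],[0,0,0,0,0,0]]'; python3 - <<'E'
from h import *
go((.6607,.0151,.2445),down(.1))
E
```

```text
time: 7.75
position: [0.6621, -0.0041, 0.245]
ee_rot: [0.874, 1.566, -0.603]
wrist_force: [0.7, -0.2, -4.2]
finger_gap: 0.181
t 7.75 pos [ 0.6621 -0.0041  0.245 ] shift cm [ 0.041   0.0364 -1.922 ] rv [-0.0058  0.0029 -0.0035] F [ 0.6578 -0.1641 -4.216 ] gap 0.18103194331972075
```

```bash
python3 -m inch '[[0,0.05,-1,-0.005,0.003,-0.003],[0,0,-0.9,0,0,0],[0,0,0,0,0,0]]'; python3 - <<'E'
from h import *
go((.6607,.0151,.2445),down(.1))
im=snap('side','side8.png')[:,:,::-1];cv2.imwrite('pics/side8z.png',cv2.resize(im[150:300,200:300],None,fx=5,fy=4,interpolation=2))
im=snap('scene','scene8.png')[:,:,::-1];cv2.imwrite('pics/scene8z.png',cv2.resize(im[140:300,290:410],None,fx=5,fy=3.7,interpolation=2))
E
```

```text
time: 8.12
position: [0.6607, 0.0162, 0.2449]
ee_rot: [1.712, 1.571, 0.241]
wrist_force: [0.6, 0.6, -2.7]
finger_gap: 0.181
t 8.125 pos [0.6607 0.0162 0.2449] shift cm [ 0.0402 -0.0118  0.1047] rv [-0.0003 -0.     -0.0002] F [ 0.6429  0.6235 -2.7455] gap 0.18083364724189593
```

View pics/side8z.png

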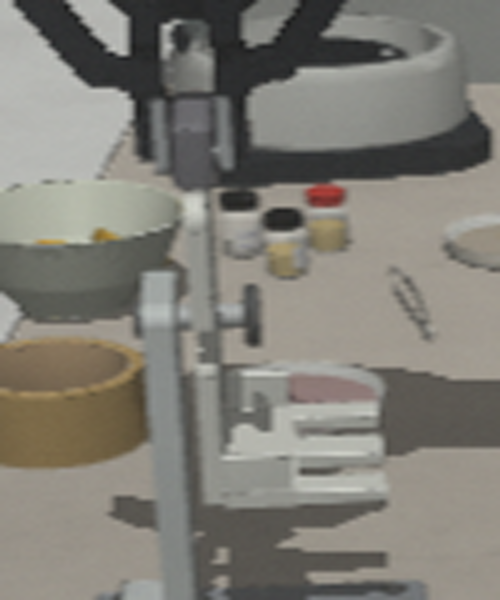

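View pics/scene8z.png

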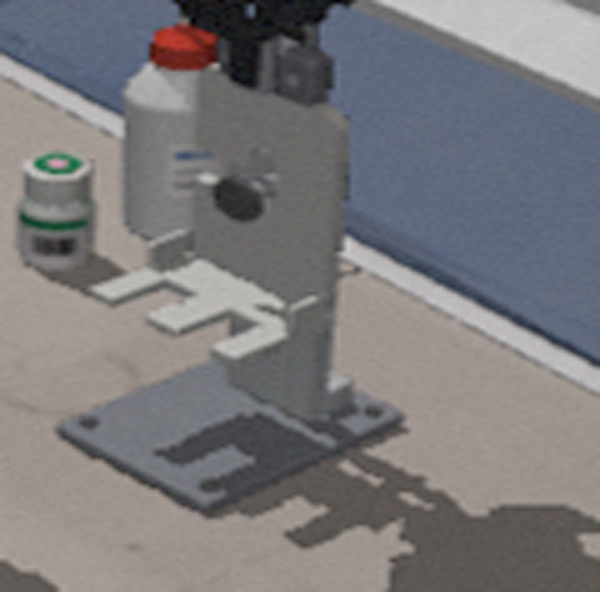

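```bash
python3 -m inch '[[0.7,0,0.1,0,0,0],[0.7,0,0,0,0,0],[0,0,0,0,0,0]]'; python3 - <<'E'
from h import *
go((.6607,.0151,.2215),down(.1))
E
```

```text
time: 8.6
position: [0.6607, 0.0136, 0.2299]
ee_rot: [2.408, 1.57, 0.935]
wrist_force: [-0.8, 1.6, -3.8]
finger_gap: 0.18
t 8.6 pos [0.6607 0.0136 0.2299] shift cm [ 0.8373  0.0153 -0.1511] rv [-0.0023 -0.0003 -0.0002] F [-0.8013  1.5964 -3.7899] gap 0.17965193000538127
```

```bash
python3 -m inch '[[0.4,0,-0.15,0,0,0],[0.3,0,0,0,0,0],[0,0,0,0,0,0]]'; python3 - <<'E'
from h import *
go((.6607,.0151,.2215),down(.1))
im=snap('scene','scene9.png')[:,:,::-1];cv2.imwrite('pics/scene9z.png',cv2.resize(im[140:300,290:410],None,fx=5,fy=3.7,interpolation=2))
E
```

```text
time: 8.98
position: [0.6605, 0.0145, 0.2222]
ee_rot: [-0.111, 1.57, -1.584]
wrist_force: [-0.7, -0.4, -2.3]
finger_gap: 0.181
t 8.975 pos [0.6605 0.0145 0.2222] shift cm [ 0.0739  0.0275 -0.056 ] rv [-0.0029  0.0006  0.0001] F [-0.6512 -0.3505 -2.3144] gap 0.18077290393668594
```

View pics/scene9z.png

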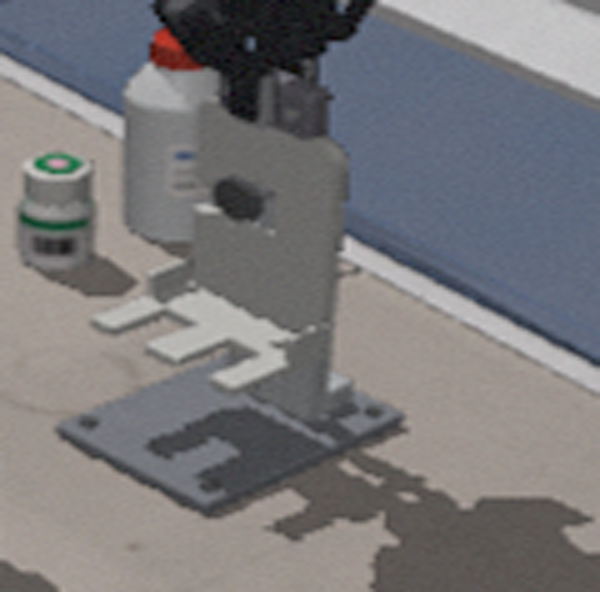

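```bash
python3 -m inch '[[0.12,0,0,0,0,0],[0,0,0,0,0,0]]'; python3 -m inch '[[0.12,0,0,0,0,0],[0,0,0,0,0,0]]'
```

```text
time: 9.28
position: [0.6607, 0.0147, 0.222]
ee_rot: [1.568, 1.57, 0.095]
wrist_force: [-0.2, 0.5, -2.7]
finger_gap: 0.183
time: 9.52
position: [0.6609, 0.0149, 0.2216]
ee_rot: [1.865, 1.569, 0.392]
wrist_force: [-0.7, 0.9, -0.7]
finger_gap: 0.18
```

```bash
python3 -m inch '[[0.15,0,0,0,0,0],[0,0,0,0,0,0]]'; python3 -m inch '[[0.15,0,0,0,0,0],[0,0,0,0,0,0]]'
```

```text
time: 9.78
position: [0.661, 0.0149, 0.2215]
ee_rot: [1.993, 1.568, 0.52]
wrist_force: [-1.4, 0.5, -1.1]
finger_gap: 0.18
time: 10.02
position: [0.6611, 0.015, 0.2215]
ee_rot: [2.053, 1.567, 0.58]
wrist_force: [-2.0, 1.3, 0.7]
finger_gap: 0.182
```

```bash
python3 -m inch '[[0,0,0,0,0,0],[0,0,0,0,0,0],[0,0,0,0,0,0],[0,0,0,0,0,0]]' -1; python3 - <<'E'
from h import *
im=snap('side','side10.png')[:,:,::-1];cv2.imwrite('pics/side10z.png',cv2.resize(im[130:300,200:300],None,fx=5,fy=3.5,interpolation=2))
go((.661,.015,.36))
E
```

```text
time: 10.52
position: [0.6616, 0.0141, 0.2207]
ee_rot: [1.648, 1.566, 0.175]
wrist_force: [-0.0, -0.7, 0.0]
finger_gap: 0.993
t 10.575 pos [0.6616 0.0142 0.2207] shift cm [-13.9281   0.011   -0.0953] rv [0. 0. 0.] F [-0.5344 -0.0569  0.2857] gap 0.9972103997483084
```

View pics/side10z.png

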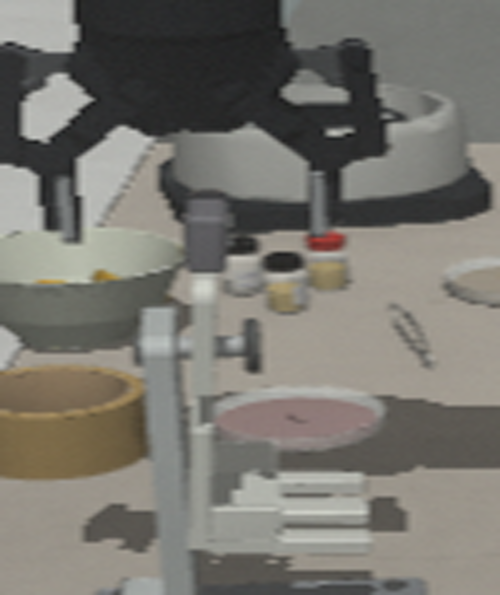

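Released; the bracket hangs on the pin, leaning slightly against the panel. I'll back straight up now.

```bash
python3 -m inch '[[-2,0,0,0,0,0],[-4,0,0,0,0,0],[-5,0,0,0,0,0],[-4,0,0,0,0,0],[0,0,0,0,0,0]]'; python3 -m inch '[[0,0,0,0,0,0],[0,0,0,0,0,0],[0,0,0,0,0,0],[0,0,0,0,0,0],[0,0,0,0,0,0]]'; python3 - <<'E'
from h import *
a=snap('side','side11.png')[:,:,::-1];b=snap('scene','scene11.png')[:,:,::-1]
cv2.imwrite('pics/z11.png',np.hstack([cv2.resize(a[150:340,200:360],(400,475)),cv2.resize(b[150:340,270:430],(400,475))]))
x=cams.snapshot('side')[:,:,::-1]; print(np.abs(x[150:330,200:300].astype(int)-a[150:330,200:300]).max())
E
```

```text
time: 11.2
position: [0.6606, 0.0135, 0.3814]
ee_rot: [1.454, 1.563, -0.02]
wrist_force: [0.3, -0.3, -0.7]
finger_gap: 1.004
time: 11.82
position: [0.6597, 0.0137, 0.3797]
ee_rot: [1.431, 1.566, -0.044]
wrist_force: [0.3, -0.5, 0.0]
finger_gap: 1.0
33
```

View pics/z11.png

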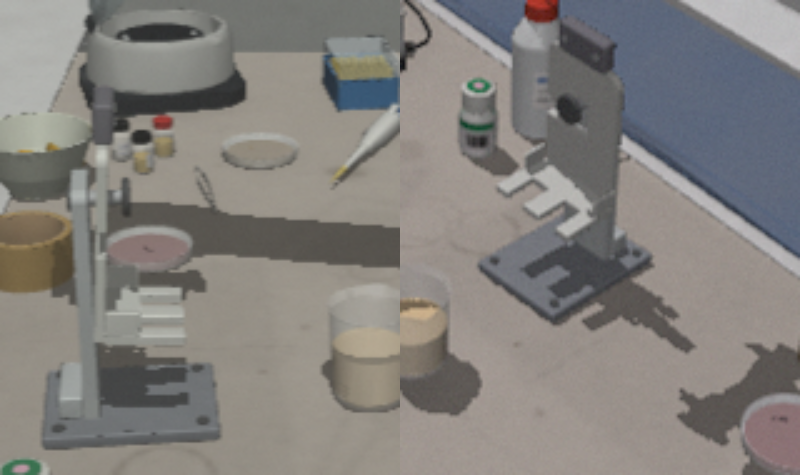

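View pics/scene11.png

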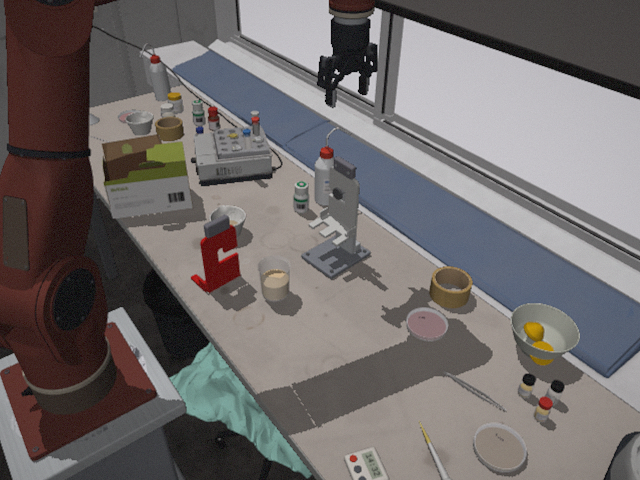

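```bash
python3 -m inch '[[0,0,0,0,0,0],[0,0,0,0,0,0],[0,0,0,0,0,0]]' >/dev/null; python3 - <<'E'
from h import *
a=cv2.imread('pics/side11.png');x=cams.snapshot('side')[:,:,::-1]
d=np.abs(cv2.blur(x,(3,3)).astype(int)-cv2.blur(a,(3,3)))
print(d[150:330,200:300].max(),d[330:400,400:440].max())
order.job_done()
E
```

```text
8 2
the job is handed in; nothing more can be done
```

The bracket is hanging on the headed pin with its shelf facing away from the panel, and I've handed the job in at about 12 s of the 45 s allowed. The hand-in gave no verdict.

**What I did:** I located the bracket and stand from all three cameras and gripped the bracket by its tab. I carried it over, slid the open side of the slot over the pin between head and panel, and lowered it. It met the pin at the tool height I had worked out for the closed end of the slot (0.2215 m). I then opened the gripper and backed straight up about 16 cm.

**Last checks:**
- **Hanging:** the side and scene pictures show the pin in the closed top of the slot and the bracket nearly upright. I judged the small lean towards the panel by eye and did not measure it.
- **At rest:** side pictures taken before hand-in, the last pair about 0.4 s apart, showed only small pixel changes (at most 8 grey levels after smoothing). That was more than the 2 in the background patch, so I read it as still but cannot rule out a slight motion.
- **Bystanders and look-alike:** the mortar, beaker, dish, bottle and red bracket appear where they started.
- **Gripper:** it is open and clear, with the wrist force about zero.

**One disagreement:** with the gripper open, the cameras showed the fingertips about 16 mm higher than the reported tool position implied. I gripped lower to allow for it and worked relative to the grasp from there. The seating height still came out as predicted.

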